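Tip the medicine strips out of the flap caddy, then dock it

TASK

Get this patient's blister strips out for checking: carry the white flap caddy level to the steel tray, hold its flap end low over the tray (within 10 cm) and tip it only as far as it takes (well short of on end) for the flap to swing open and all three strips to slide out into the tray. Then level the caddy, set it down in the dished grey stand without dropping it, so that its bowed base nests fully home and upright with the flap shut, and let go. Leave the tray and everything else on the cabinet where it stands.

Things in the scene. Friction and masses are not known exactly. Their poses are not given: they have to be found in the camera images.
- caddy: white plastic box with a clear window in its roof, 116 long (x) x 58 wide (y) x 54 mm high, about 0.24 kg plus the strips; origin centre of its underside, z up; flap on its -x end. Lowest 14 mm: a bowed base, flat 60 x 30 mm at the bottom, swelling to 100 x 54 mm. Walls 3 mm; inside floor 17 mm up, inside 52 wide, 34 high, open at the -x end. Starts level on the cabinet, any yaw.
- caddy_grip (a point): between the ribs on the caddy's upright sides, caddy frame (0, 0, 34) mm: grip here across the 58 mm width (sides are flat from 15 to 53 mm up); axes as the caddy's
- caddy_mouth (a point): the lip the strips slide over: middle of the inside floor's edge at the flap end, caddy frame (-58, 0, 17) mm
- flap (a joint): grey flap over the caddy's -x end, hinged along the roof's edge, hanging 37 mm down by its own weight (14 g, free hinge, opens outward): rad, 0 shut, 1.7 fully open. It hangs plumb, so tipping the flap end down by an angle opens it about as far; the strips push it farther. They start to slide at a tip of 18 to 30 degrees (friction varies).
- strip_1: blister strip of foil and clear blisters, 45 x 103 mm, 5 mm thick, 18 g; origin at its middle, its y axis along its length. Starts as the bottom one of the stack of three lying lengthwise in the caddy (side play 3 mm).
- strip_2: blister strip of foil and clear blisters, 45 x 103 mm, 5 mm thick, 18 g; origin at its middle, its y axis along its length. Starts as the middle one of the stack of three lying lengthwise in the caddy (side play 3 mm).
- strip_3: blister strip of foil and clear blisters, 45 x 103 mm, 5 mm thick, 18 g; origin at its middle, its y axis along its length. Starts as the top one of the stack of three lying lengthwise in the caddy (side play 3 mm).
- tray: shallow stainless steel tray, 210 (x) x 165 (y) x 24 mm, loose, 0.6 kg; origin centre of its underside; inner floor 2 mm up, 186 x 141 mm clear; strips may come in from any side
- stand: fixed grey plastic stand, 136 (x) x 88 (y) x 28 mm, with a dish in its top that matches the caddy's base with 1.5 mm of play and steers it to the middle from some 5 mm off; smooth. Origin centre of its underside. With the caddy fully home their z axes agree, their x axes are parallel (flap to either end) and the caddy's origin is 16 mm above the stand's.
- glass: tall water glass, 69 mm across, 189 mm high, loose bystander; origin centre of its underside
- mug: beige mug with a spoon in it, 94 mm across, 149 mm high with the spoon, loose bystander; origin centre of its underside
- vial: orange pill vial with white cap, 47 mm across, 118 mm high, loose bystander; origin centre of its underside
- bottle: white tablet bottle, 60 mm across, 105 mm high, loose bystander; origin centre of its underside
- jug: clear water jug near the back edge, 230 mm high, loose bystander; origin centre of its underside; 115 mm wide in x, from -93 (handle) to +93 mm in its own y. A tissue box, book, thermometer, dose cup and cap are at the rim of the cabinet; the wall behind it is at x = 0.83 m.
Mind the look-alikes: they are no part of the job. What is shaped like the caddy but red is not meant.

How it is judged:
By the outcome, as a careful person would: the job done as asked, in the order asked, and still so for the second after the job is handed in, with the robot touching nothing.
It also fails if it takes over 64 s, if anything falls off the work surface, if the arm or the gripper's body presses on something with over 40 N, if the wrist force passes 120 N, or if a joint passes its speed limit or range.

ROBOT

A 6-joint arm with a two-finger parallel gripper is mounted at the origin on a cart in front of the work surface, level with it; the furniture and walls round the work are solid. World frame = base frame: x ahead of the robot, y to its left, z up, the work surface at z = 0. Lengths are in m, angles in rad, forces in N, time in s.
With the tool pointing down it reaches from about 0.3 to 0.875 m from the base axis. Payload 6.4 kg.
Tool frame: the origin (TCP) lies between the finger pads; the fingertips stand 19 mm ahead of it and the grasp point (between the pads) is the TCP (ctrl.tips_ahead is the z of the fingertips in the tool frame, in m); z points along the fingers, y is the line along which they close (so a half turn about z gives the same grasp; the last joint's range is limited). The gripper opens to 85 mm and grips with 20 to 120 N. Pads are 22 mm wide; open, the fingers measure 114 mm over their backs; the gripper's body (76 mm by 85 mm) begins 54 mm behind the grasp point. The pads swing forward as they close: fully open they stand 13 mm farther back than shut.
Start: joints at [1.106, 0.181, 1.607, -0, 1.354, -0.206], TCP at [0.147, 0.556, 0.216] pointing down, gripper open.
Joint ranges: [-2.99, 2.99], [-0.89, 2.07], [0.3, 2.58], [-1.14, 4.28], [0, 2.63], [-3.12, 3.12]. Speed limits (rad/s): [2.57, 2.57, 3.01, 3.14, 3.14, 3.14].

INTERFACE

Orientations are given as a unit quaternion [w, x, y, z].
In Python, from bench import readout, vision, ctrl gives the robot as it stands.
- The arm moves only by the tool play_rows, never from a script. Its arguments are lists of equal length, an entry for each row: "xyz": the shift along the tool's x, y, z in mm, a list of three; "rot": the turn, a rotation vector about the tool's x, y, z in rad, a list of three; "grip": the opening, from 0 (shut) to 1 (fully open). In form: {"xyz": [[x, y, z], ...], "rot": [[rx, ry, rz], ...], "grip": [grip, ...]}. A call has exactly 10 rows; each row is the pose to reach, as a shift and turn from the pose commanded when the call began, along the tool's axes at that moment; what a row does not reach only later rows make up. A row lasts 1/8 s, in which the tool goes at most 62.5 mm and 10.7 degrees, less where a joint would pass 70% of its speed; a pose out of reach is approached as far as the arm can. A call with a gripper value outside its range is refused whole. The fingers move at their own pace and stop on an object; the grip force is fixed at half the most. Time passes only in rows, so rows that repeat a pose let the fingers close, or fill a call up. It gives the time, the measured TCP pose, the force, the opening and the grip force at its end, in the units of the state.
- readout.get_obs(): the state, without advancing time (a new reading comes with each control period).
- vision.camera(name): name is "scene" or "top" or "wrist"; returns a dict with "color" (400x640x3 uint8, red, green, blue), "depth" (400x640 float32, m along the optical axis (not along the pixel's ray), 0 where there is no reading), "camera_matrix" (3x3 intrinsics, pixels), "k1" (the pictures are not rectified: a ray, as slopes to the right and down, at radius r is drawn at 1 + k1 r^2 times it, then the intrinsics apply), "extrinsics" (4x4, takes a point from camera to world coordinates); the wrist camera has in their place "hand_eye" (4x4, takes a point from camera to tool coordinates, whose origin is the TCP and whose axes are the flange's). Camera axes: x right, y down, z forward; pixel columns grow to the right and rows downward; lengths in m; the calibration is good to about 2 mm. A picture is of the moment at which its call begins: read the wrist's pose just before it.
- ctrl.hand_in(): hands the job in; it is judged then, once.
The state is a dict: "time_s": time; "q": joint angles; "dq": joint speeds; "joint_efforts": joint torques, N m; "eef_pos": TCP position; "eef_rot": TCP orientation; "wrist_force": force on the tool from outside, world axes, zero at the start; "torque": the same for the moment, N m; "opening": opening from 0.0 (shut) to 1.0 (fully open); "grasp_force": force on a finger pad.
Only numpy, scipy, OpenCV 4.12 (cv2) and the standard library are available. Lean on these libraries where they do the work, as an engineer would, in place of code of your own. Each camera call takes 0.05 s, during which the arm holds its last target. There are 200 camera calls.

## Working session

There is one attempt and no reset: what is moved stays moved. The work goes in short steps, Python scripts to look and compute and a tool call to move; the robot and the scene stay as the last step left them, time stands still between calls to the robot, and variables do not carry over. Pictures are saved under pics/ and viewed, at most 10 in all, crops included, and the job is handed in when it is done.

Besides the shell and the picture viewer there is one more tool, called after ">>>" as name(argument=value, ...) on one line, values as JSON. play_rows: Moves the arm, as the interface text tells. Its arguments: {"type":"object","properties":{"xyz":{"type":"array","items":{"type":"array","items":{"type":"number"}}},"rot":{"type":"array","items":{"type":"array","items":{"type":"number"}}},"grip":{"type":"array","items":{"type":"number"}}},"required":["xyz","rot","grip"]}

```bash
mkdir -p pics; ls
cat > h.py <<'E'
import numpy as np, cv2
from bench import readout, vision, ctrl
from scipy.spatial.transform import Rotation as R
def pts(c,T=None):
    # world points per pixel from depth
    K=c["camera_matrix"];h,w=c["depth"].shape
    u,v=np.meshgrid(np.arange(w),np.arange(h))
    s=slopes(c,u.ravel(),v.ravel())
    d=c["depth"].ravel()
    P=np.c_[s*d[:,None],d]
    T=c["extrinsics"] if T is None else T
    return (P@T[:3,:3].T+T[:3,3]).reshape(h,w,3)
def slopes(c,u,v):
    K=np.array(c["camera_matrix"],float)
    x=(np.asarray(u,float)-K[0,2])/K[0,0];y=(np.asarray(v,float)-K[1,2])/K[1,1]
    a,b=x.copy(),y.copy()
    for _ in range(10):
        f=1+c["k1"]*(a*a+b*b);a=x/f;b=y/f
    return np.c_[a,b]
def onplane(c,u,v,z,T=None):
    s=slopes(c,np.atleast_1d(u),np.atleast_1d(v));T=c["extrinsics"] if T is None else T
    d=np.c_[s,np.ones(len(s))]@T[:3,:3].T
    o=T[:3,3];return o+d*((z-o[2])/d[:,2])[:,None]
def rot(o): q=o["eef_rot"];return R.from_quat([q[1],q[2],q[3],q[0]])
def toolT(o):
    T=np.eye(4);T[:3,:3]=rot(o).as_matrix();T[:3,3]=o["eef_pos"];return T
def save(c,n): cv2.imwrite("pics/"+n,cv2.cvtColor(c["color"],cv2.COLOR_RGB2BGR))
E
python3 - <<'E'
from h import *
o=readout.get_obs();print(o)
for n in("top","scene"):
    c=vision.camera(n);save(c,n+"0.png");np.savez(n+"0.npz",**c);print(c["extrinsics"],c["camera_matrix"],c["k1"])
E
```

```text
pics
{'time_s': 0.0, 'q': array([ 1.10571340e+00,  1.81536292e-01,  1.60798152e+00,  2.02412263e-05,
        1.35380705e+00, -2.06312345e-01]), 'dq': array([ 0.00063614, -0.00031996,  0.00070822,  0.00046788,  0.00241918,
        0.0009818 ]), 'joint_efforts': array([ 1.04730592e-03, -4.44869578e+01, -3.51340091e+01, -1.91895870e-04,
        9.20004066e-03, -1.37005432e-05]), 'eef_pos': array([0.14686219, 0.55534325, 0.21499965]), 'eef_rot': array([-2.94648151e-04,  1.29026718e-01,  9.91640739e-01, -8.14501963e-04]), 'wrist_force': array([0.47349181, 0.12357236, 1.20533087]), 'torque': array([-0.00700203,  0.02687659,  0.00745218]), 'grasp_force': 0.0, 'opening': 1.0006936424955655}
[[ 0.02791927 -0.98504068  0.17004521  0.33100561]
 [-0.99956724 -0.02908791 -0.00438464 -0.00939486]
 [ 0.00926531 -0.16984921 -0.98542651  1.50639919]
 [ 0.          0.          0.          1.        ]] [[498.10187811   0.         319.69592045]
 [  0.         498.10187811 199.59622541]
 [  0.           0.           1.        ]] 0.02009301349534218
[[ 0.62844079 -0.47608513  0.61514643 -0.09100936]
 [-0.77777167 -0.39633526  0.48784177 -0.56383701]
 [ 0.01155001 -0.78502313 -0.61935877  0.71137727]
 [ 0.          0.          0.          1.        ]] [[363.70167364   0.         312.590796  ]
 [  0.         363.70167364 199.60015418]
 [  0.           0.           1.        ]] -0.060967138298358405
```

View pics/top0.png

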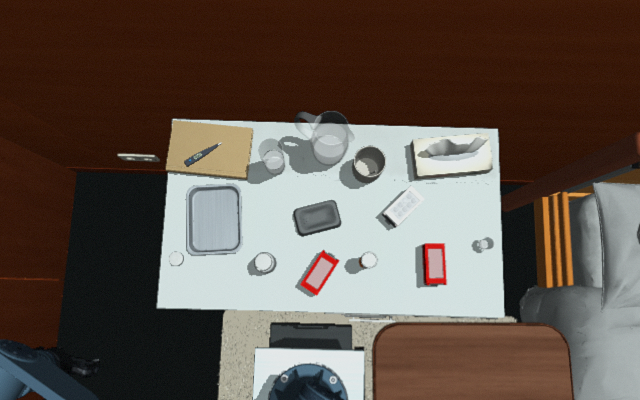

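View pics/scene0.png

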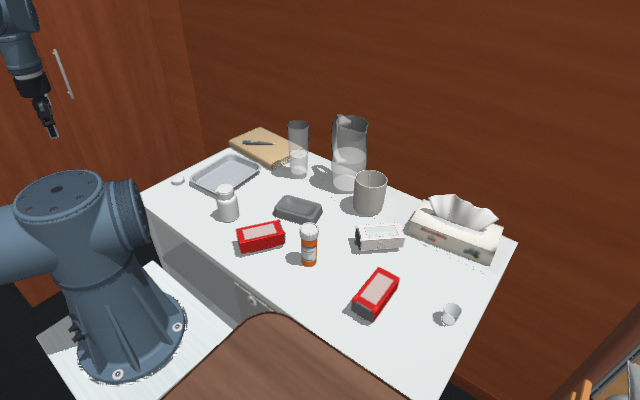

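The top view shows the caddy at about (402,207), the stand at (318,217) and the tray at (215,219). The bottle is at (264,262), the vial at (368,260), the mug at (369,165) and the jug at (330,138). In the scene view the dark flap end of the caddy is at (358,236), which is its lower-left end in the top view.

Run:
```python
from h import *
c=dict(np.load("top0.npz"));P=pts(c);Z=P[...,2]
def comp(name,x0,y0,x1,y1,zl,zh,extra=None):
    m=np.zeros(Z.shape,bool);m[y0:y1,x0:x1]=True
    m&=(Z>zl)&(Z<zh)
    m=m.astype(np.uint8);n,l,s,_=cv2.connectedComponentsWithStats(m);k=1+np.argmax(s[1:,4]);q=P[l==k]
    r=cv2.minAreaRect((q[:,:2]*1000).astype(np.float32))
    print(name,s[k,4],"center",np.round(r[0],1),"size",np.round(r[1],1),"ang",round(r[2],1),"z med/max",np.median(q[:,2]).round(4),q[:,2].max().round(4))
comp("caddy",378,180,428,232,.045,.065)
comp("stand",288,195,348,240,.015,.04)
comp("tray",180,178,248,260,.012,.04)
comp("vial",350,245,385,275,.09,.13)
comp("bottle",248,245,282,278,.08,.12)
comp("mug",345,140,392,190,.07,.16)
comp("redL",298,245,343,300,.045,.065)
comp("redR",415,235,452,290,.045,.065)
comp("glass",255,132,292,182,.1,.2)
comp("jug",290,105,360,175,.1,.25)
t=cv2.cvtColor(c["color"],cv2.COLOR_RGB2BGR)
cr=cv2.resize(t[175:245,280:440],None,fx=5,fy=5,interpolation=cv2.INTER_CUBIC);cv2.imwrite("pics/crop1.png",cr)
```

```text
caddy 777 center [ 571.6 -264.3] size [ 58.4 121. ] ang 46.1 z med/max 0.0528 0.0633
stand 1037 center [534.4  -8.2] size [ 84.4 132. ] ang 16.3 z med/max 0.024 0.0378
tray 846 center [521.2 300.5] size [210.4 165.9] ang 4.9 z med/max 0.0226 0.0323
vial 222 center [ 406.4 -155.2] size [41.8 43.3] ang 1.0 z med/max 0.1154 0.1232
bottle 248 center [393.5 138.3] size [47.3 47.2] ang 6.5 z med/max 0.1049 0.1152
mug 328 center [ 689.6 -155.4] size [91.7 94. ] ang 65.2 z med/max 0.1002 0.1181
redL 834 center [369.9 -20.8] size [ 57.9 120.2] ang 58.2 z med/max 0.0534 0.0618
redR 854 center [ 404.4 -354.5] size [118.8  59.8] ang 2.1 z med/max 0.0525 0.0624
glass 439 center [692.6 124.2] size [69.2 66.2] ang 1.3 z med/max 0.1518 0.195
jug 2348 center [765.5 -23.2] size [149.4 203.6] ang 0.6 z med/max 0.1433 0.2374
```

View pics/crop1.png

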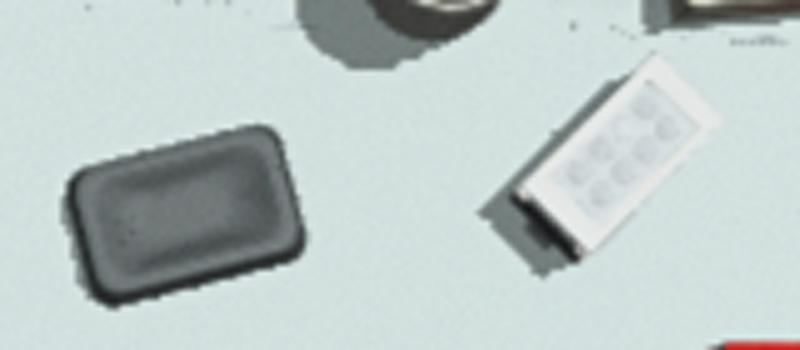

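```bash
cat >> h.py <<'E'
def goal(x,y,z,az,tilt=0):
    "tool delta (mm, rad) to TCP at x,y,z mm; az: world azimuth of tool x (flap dir) in deg; tilt deg flap-down"
    a=np.radians(az);X=np.array([np.cos(a),np.sin(a),0]);Zt=np.array([0,0,-1.]);Y=np.cross(Zt,X)
    G=R.from_matrix(np.c_[X,Y,Zt])*R.from_rotvec([0,-np.radians(tilt),0])
    o=readout.get_obs();r=rot(o)
    print("xyz",np.round(r.inv().apply(np.array([x,y,z])-o["eef_pos"]*1000),1),"rot",np.round((r.inv()*G).as_rotvec(),4))
E
python3 -c "
from h import *
goal(572,-264,200,136.1);print(ctrl.tips_ahead)"
```

```text
xyz [-620.7 -683.3   15.9] rot [-0.0016  0.      0.5074]
0.019
```

>>> play_rows(xyz=[[-40, -44, 1], [-80, -88, 2], [-120, -132, 3], [-160, -176, 4], [-200, -220, 5], [-240, -264, 6], [-280, -308, 7], [-320, -352, 8], [-360, -396, 9], [-400, -440, 10]], rot=[[0, 0, 0.05], [0, 0, 0.1], [0, 0, 0.15], [0, 0, 0.2], [0, 0, 0.25], [0, 0, 0.3], [0, 0, 0.35], [0, 0, 0.4], [0, 0, 0.45], [0, 0, 0.507]], grip=[1, 1, 1, 1, 1, 1, 1, 1, 1, 1])

```text
time_s: 1.35
eef_pos: [0.4217, 0.0262, 0.2058]
eef_rot: [0.0, 0.375, 0.927, 0.0]
wrist_force: [0.7, 0.8, 0.9]
opening: 1.001
grasp_force: 0.0
```

```bash
python3 -c "
from h import *
goal(572,-264,200,136.1)"
```

```text
xyz [-309.8 -104.3    5.9] rot [ 0.0004  0.0002 -0.0019]
```

>>> play_rows(xyz=[[-40, -13, 1], [-80, -26, 2], [-120, -40, 3], [-160, -53, 4], [-200, -67, 5], [-240, -80, 6], [-280, -94, 6], [-305, -103, 6], [-310, -104, 6], [-310, -104, 6]], rot=[[0, 0, 0], [0, 0, 0], [0, 0, 0], [0, 0, 0], [0, 0, 0], [0, 0, 0], [0, 0, 0], [0, 0, 0], [0, 0, 0], [0, 0, 0]], grip=[1, 1, 1, 1, 1, 1, 1, 1, 1, 1])

```text
time_s: 2.6
eef_pos: [0.5722, -0.261, 0.1993]
eef_rot: [-0.001, 0.374, 0.928, 0.0]
wrist_force: [-0.7, 0.8, 0.9]
opening: 1.005
grasp_force: 0.0
```

Run:
```python
from h import *
o=readout.get_obs();c=vision.camera("wrist");save(c,"w1.png")
T=toolT(o)@c["hand_eye"];P=pts(c,T);Z=P[...,2]
m=((Z>.045)&(Z<.062)).astype(np.uint8)
n,l,s,_=cv2.connectedComponentsWithStats(m)
for k in 1+np.argsort(-s[1:,4])[:3]:
    r=cv2.minAreaRect((P[l==k][:,:2]*1000).astype(np.float32));print(s[k],np.round(r[0],1),np.round(r[1],1),round(r[2],1),np.median(P[l==k][:,2]))
print(o["eef_pos"])
```

```text
[  39   48  145  140 8933] [ 404.1 -357.8] [121.9  59.5] 2.7 0.053818431761679
[ 280  116   65  128 7944] [ 572.6 -267. ] [ 58.1 121. ] 45.7 0.05412800316116287
[ 277  271  150   88 6341] [ 727.6 -357. ] [116.8 115.3] 6.8 0.05288562989104645
[ 0.57217296 -0.26103725  0.19929183]
```

View pics/w1.png

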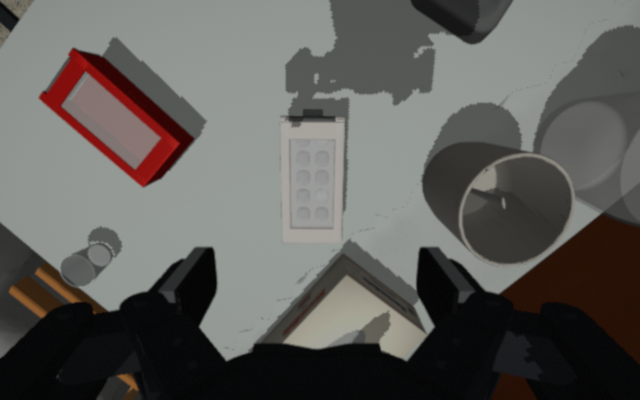

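The wrist view shows the caddy aligned with the tool, spanning (282–344, 116–243), with its flap end at the top. The space for the fingers on both sides is clear.

```bash
python3 -c "
from h import *
goal(574,-268.5,35,135.7)"
```

```text
xyz [ -7.   -4.4 164.5] rot [ 0.     -0.0013  0.0078]
```

>>> play_rows(xyz=[[-7, -4.4, 30], [-7, -4.4, 60], [-7, -4.4, 90], [-7, -4.4, 115], [-7, -4.4, 135], [-7, -4.4, 148], [-7, -4.4, 157], [-7, -4.4, 162], [-7, -4.4, 164.5], [-7, -4.4, 164.5]], rot=[[0, -0.001, 0.008], [0, -0.001, 0.008], [0, -0.001, 0.008], [0, -0.001, 0.008], [0, -0.001, 0.008], [0, -0.001, 0.008], [0, -0.001, 0.008], [0, -0.001, 0.008], [0, -0.001, 0.008], [0, -0.001, 0.008]], grip=[1, 1, 1, 1, 1, 1, 1, 1, 1, 1])

```text
time_s: 3.9
eef_pos: [0.5748, -0.2699, 0.0357]
eef_rot: [0.001, 0.377, 0.926, -0.0]
wrist_force: [0.4, 0.3, 0.3]
opening: 1.003
grasp_force: 0.0
```

>>> play_rows(xyz=[[0, 0, 0], [0, 0, 0], [0, 0, 0], [0, 0, 0], [0, 0, 0], [0, 0, 0], [0, 0, 0], [0, 0, 0], [0, 0, 0], [0, 0, 0]], rot=[[0, 0, 0], [0, 0, 0], [0, 0, 0], [0, 0, 0], [0, 0, 0], [0, 0, 0], [0, 0, 0], [0, 0, 0], [0, 0, 0], [0, 0, 0]], grip=[0.8, 0.7, 0.6, 0.5, 0.3, 0.3, 0.3, 0.3, 0.3, 0.3])

```text
time_s: 5.15
eef_pos: [0.5765, -0.2714, 0.0385]
eef_rot: [0.003, 0.377, 0.926, -0.001]
wrist_force: [-1.3, 0.8, 12.1]
opening: 0.307
grasp_force: 6.2
```

>>> play_rows(xyz=[[0, 0, -3], [0, 0, -8], [0, 0, -18], [0, 0, -32], [0, 0, -50], [0, 0, -70], [0, 0, -90], [0, 0, -110], [0, 0, -124], [0, 0, -130]], rot=[[0, 0, 0], [0, 0, 0], [0, 0, 0], [0, 0, 0], [0, 0, 0], [0, 0, 0], [0, 0, 0], [0, 0, 0], [0, 0, 0], [0, 0, 0]], grip=[0.3, 0.3, 0.3, 0.3, 0.3, 0.3, 0.3, 0.3, 0.3, 0.3])

```text
time_s: 6.4
eef_pos: [0.5749, -0.2699, 0.1667]
eef_rot: [0.001, 0.377, 0.926, -0.0]
wrist_force: [-0.7, 0.1, -0.1]
opening: 0.301
grasp_force: 0.0
```

Run:
```python
from h import *
o=readout.get_obs();c=vision.camera("wrist");t=vision.camera("scene")
save(c,"w2.png")
im=np.vstack([c["color"][:,:,::-1],t["color"][:,:,::-1]])
cv2.imwrite("pics/c2.png",cv2.resize(np.hstack([c["color"][:,:,::-1],t["color"][:,:,::-1]])[:, :],(800,250)))
T=toolT(o)@c["hand_eye"];P=pts(c,T);Z=P[...,2]
m=((Z>.045)&(Z<.062)).astype(np.uint8)
n,l,s,_=cv2.connectedComponentsWithStats(m)
for k in 1+np.argsort(-s[1:,4])[:3]:
    r=cv2.minAreaRect((P[l==k][:,:2]*1000).astype(np.float32));print(s[k],np.round(r[0],1),np.round(r[1],1),round(r[2],1),np.median(P[l==k][:,2]))
print(o)
```

```text
[   10    31   163   158 11239] [ 404.3 -357.8] [121.4  59.4] 2.4 0.05378448741895764
[ 280  106   74  143 9763] [ 572.2 -266.7] [ 58.2 120.3] 45.7 0.05410694335212907
[ 294  289   65   59 1925] [ 691.9 -356. ] [45.  77.8] 6.6 0.052812661268072214
{'time_s': 6.4, 'q': array([-6.25409673e-01,  3.54099891e-01,  1.49465239e+00, -1.26796728e-04,
        1.29033457e+00, -1.42235347e+00]), 'dq': array([-0.00023391, -0.02961644, -0.01946803, -0.00040873,  0.0776962 ,
        0.00137336]), 'joint_efforts': array([ 4.42271715e-02, -5.25475895e+01, -3.44887054e+01,  6.97809919e-04,
       -3.14653083e-02,  1.66369574e-05]), 'eef_pos': array([ 0.5748912 , -0.26988118,  0.16672233]), 'eef_rot': array([ 1.20304365e-03,  3.77327222e-01,  9.26079151e-01, -3.55190077e-04]), 'wrist_force': array([-0.71363247,  0.07449242, -0.13479429]), 'torque': array([ 0.01112069, -0.07252376,  0.07330465]), 'grasp_force': 0.0, 'opening': 0.3010836705459815}
```

View pics/c2.png

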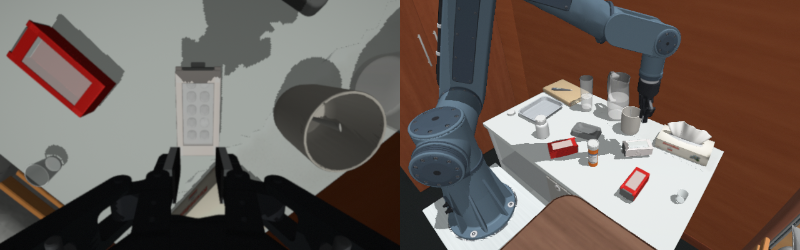

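Run:
```python
from h import *
o=readout.get_obs();c=vision.camera("wrist");H=c["hand_eye"];print(np.round(H,3))
P=pts(c,H)  # tool frame
for (u,v) in[(280,250),(290,290),(360,250),(365,290),(275,330),(372,330)]: print(u,v,np.round(P[v,u]*1000,1),c["depth"][v,u])
for p in([0,0,0],[0,0,.019],[0,.042,.019]):
    q=np.linalg.inv(H)@np.r_[p,1];print(p,q[:3],320+c["camera_matrix"][0,0]*q[0]/q[2],200+c["camera_matrix"][1,1]*q[1]/q[2])
m=(c["depth"]>0)&(c["depth"]<.25);print(m.sum(),np.nonzero(m.any(1))[0][[0,-1]],(P[m]*1000).min(0),(P[m]*1000).max(0))
t=vision.camera("top");Pt=pts(t);w=Pt[(Pt[...,2]>.13)&(np.hypot(Pt[...,0]-.575,Pt[...,1]+.27)<.1)];print(len(w),np.median(w,0) if len(w) else 0)
```

```text
[[ 0.    -0.964 -0.265  0.067]
 [ 1.     0.     0.001 -0.   ]
 [-0.001 -0.265  0.964 -0.159]
 [ 0.     0.     0.     1.   ]]
280 250 [ 10.9 -14.5 -35.9] 0.13325344
290 290 [-129.1  -28.5  166.4] 0.36540592
360 250 [ 11.3  17.  -36.8] 0.13231692
365 290 [ 12.   14.7 -67.5] 0.10252426
275 330 [-180.5  -46.6  166.4] 0.37903145
372 330 [ 16.8  12.6 -92.7] 0.07693046
[0, 0, 0] [1.46714999e-04 2.26152049e-02 1.70735677e-01] 320.2899940182302 244.7007749537441
[0, 0, 0.019] [1.30592548e-04 1.75745695e-02 1.89054840e-01] 320.2331145614251 231.37153011037003
[0, 0.042, 0.019] [0.04213058 0.01757692 0.18909245] 395.1903331833936 231.3694855960435
64466 [ 31 399] [-138.4853256  -214.99509307 -116.02864775] [122.57006551 252.2319541  115.72512675]
3696 [ 0.55580327 -0.25780949  0.53459108]
```

Run:
```python
from h import *
o=readout.get_obs();c=vision.camera("wrist");H=c["hand_eye"];P=pts(c,H)*1000
for u in(272,280,286,352,360,366):
    for v in range(228,262,3): print(u,v,np.round(P[v,u],0),c["color"][v,u], end=" | ")
    print()
print(o["eef_pos"],o["q"])
```

```text
272 228 [-56. -45. 164.] [161 166 161] | 272 231 [-60. -45. 165.] [161 167 162] | 272 234 [-63. -45. 165.] [147 152 148] | 272 237 [ 11. -19. -22.] [84 88 86] | 272 240 [ 11. -19. -26.] [54 56 56] | 272 243 [ 11. -18. -30.] [48 50 50] | 272 246 [ 11. -18. -33.] [48 50 51] | 272 249 [ 11. -18. -34.] [49 50 51] | 272 252 [ 11. -17. -38.] [49 50 50] | 272 255 [ 11. -17. -40.] [49 50 51] | 272 258 [ 11. -17. -43.] [48 50 50] | 272 261 [ 11. -16. -46.] [48 50 50] | 
280 228 [-56. -37. 163.] [161 167 162] | 280 231 [-60. -37. 164.] [161 167 162] | 280 234 [-63. -37. 165.] [140 145 141] | 280 237 [ 11. -16. -23.] [49 51 52] | 280 240 [ 11. -16. -26.] [48 50 50] | 280 243 [ 11. -15. -29.] [48 49 49] | 280 246 [ 11. -15. -32.] [40 42 42] | 280 249 [ 11. -15. -35.] [31 31 32] | 280 252 [ 11. -14. -38.] [20 20 20] | 280 255 [ 11. -14. -40.] [10 10 10] | 280 258 [ 11. -14. -44.] [8 6 7] | 280 261 [ 11. -14. -45.] [6 5 5] | 
286 228 [-36. -26. 111.] [180 176 170] | 286 231 [-38. -26. 110.] [179 176 170] | 286 234 [-41. -26. 111.] [153 151 146] | 286 237 [ 11. -13. -24.] [23 22 22] | 286 240 [ 11.
[... 1120 characters left out ...]
49 50 51] | 360 258 [ 11.  16. -44.] [49 50 51] | 360 261 [ 11.  16. -46.] [49 51 51] | 
366 228 [-56.  51. 164.] [161 167 162] | 366 231 [-60.  51. 164.] [162 167 162] | 366 234 [-63.  51. 165.] [161 166 162] | 366 237 [-67.  51. 165.] [153 158 154] | 366 240 [-70.  51. 164.] [163 169 164] | 366 243 [-73.  52. 164.] [163 169 164] | 366 246 [  7.  21. -23.] [66 69 67] | 366 249 [  7.  21. -26.] [20 21 22] | 366 252 [ 11.  19. -38.] [36 37 38] | 366 255 [ 11.  19. -41.] [46 47 48] | 366 258 [ 11.  18. -44.] [48 50 50] | 366 261 [ 10.  18. -45.] [48 50 51] | 
[ 0.57408387 -0.26934646  0.16462142] [-6.25465459e-01  3.56110431e-01  1.49645092e+00 -1.40432507e-04
  1.28935486e+00 -1.42238097e+00]
```

View pics/w2.png

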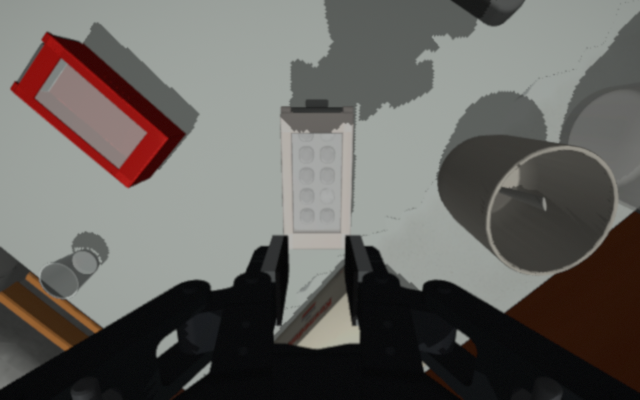

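The picture explains the missed grasp. The caddy has not moved and sits at (282–354, 107–248). The fingertips, at row 236, are about 20 mm behind the reported TCP instead of 19 mm ahead, so they closed above the roof. I'll open the gripper and measure where the tips really are.

>>> play_rows(xyz=[[0, 0, 10], [0, 0, 20], [0, 0, 20], [0, 0, 20], [0, 0, 20], [0, 0, 20], [0, 0, 20], [0, 0, 20], [0, 0, 20], [0, 0, 20]], rot=[[0, 0, 0], [0, 0, 0], [0, 0, 0], [0, 0, 0], [0, 0, 0], [0, 0, 0], [0, 0, 0], [0, 0, 0], [0, 0, 0], [0, 0, 0]], grip=[1, 1, 1, 1, 1, 1, 1, 1, 1, 1])

```text
time_s: 7.9
eef_pos: [0.5745, -0.2696, 0.1454]
eef_rot: [0.0, 0.377, 0.926, -0.0]
wrist_force: [-0.0, 0.1, -0.6]
opening: 1.001
grasp_force: 0.0
```

Run:
```python
from h import *
o=readout.get_obs();c=vision.camera("wrist");H=c["hand_eye"];P=pts(c,H)*1000
for sl in(slice(0,320),slice(320,640)):
    Q=P[:,sl].reshape(-1,3);d=c["depth"][:,sl].ravel();k=(d>.05)&(abs(Q[:,0])<12)&(abs(Q[:,1])<62)&(Q[:,2]<60)&(Q[:,2]>-80)
    Q=Q[k];i=np.argsort(-Q[:,2])[:300];print(len(Q),np.percentile(Q[:,2],[90,99,99.9]),np.median(Q[i],0))
W=pts(c,toolT(o)@H);Z=W[...,2]
m=((Z>.045)&(Z<.062)).astype(np.uint8);n,l,s,_=cv2.connectedComponentsWithStats(m)
k=l[170,318];r=cv2.minAreaRect((W[l==k][:,:2]*1000).astype(np.float32));print(s[k],r,np.median(Z[l==k]))
print(o["eef_pos"],o["opening"]); goal(574,-268.5,35,135.7)
```

```text
3828 [-37.3584505  -30.57096224 -29.23987622] [  2.59666575 -43.08755244 -33.32521697]
3801 [-37.3446279  -30.76835801 -29.3289018 ] [  2.42507953  42.53434903 -33.50931652]
[  277   107    80   154 11534] ((572.2362670898438, -266.81195068359375), (58.345550537109375, 120.86001586914062), 45.71001434326172) 0.05409664122712157
[ 0.57450093 -0.26961583  0.14537943] 1.0005242832730008
xyz [  1.2   0.5 110.4] rot [-0.      0.001  -0.0006]
```

>>> play_rows(xyz=[[0.5, 0.3, 30], [1, 0.5, 60], [1, 0.5, 85], [1, 0.5, 105], [1, 0.5, 122], [1, 0.5, 135], [1, 0.5, 145], [1, 0.5, 151], [1, 0.5, 155], [1, 0.5, 155]], rot=[[0, 0, 0], [0, 0, 0], [0, 0, 0], [0, 0, 0], [0, 0, 0], [0, 0, 0], [0, 0, 0], [0, 0, 0], [0, 0, 0], [0, 0, 0]], grip=[1, 1, 1, 1, 1, 1, 1, 1, 1, 1])

```text
time_s: 9.2
eef_pos: [0.5743, -0.2687, -0.0096]
eef_rot: [0.0, 0.377, 0.926, -0.0]
wrist_force: [0.1, -0.3, 0.1]
opening: 0.999
grasp_force: 0.0
```

No contact on the way down, so the pads are beside the caddy. I'll close now.

>>> play_rows(xyz=[[0, 0, 0], [0, 0, 0], [0, 0, 0], [0, 0, 0], [0, 0, 0], [0, 0, 0], [0, 0, 0], [0, 0, 0], [0, 0, 0], [0, 0, 0]], rot=[[0, 0, 0], [0, 0, 0], [0, 0, 0], [0, 0, 0], [0, 0, 0], [0, 0, 0], [0, 0, 0], [0, 0, 0], [0, 0, 0], [0, 0, 0]], grip=[0.85, 0.75, 0.68, 0.62, 0.58, 0.55, 0.5, 0.5, 0.5, 0.5])

```text
time_s: 10.45
eef_pos: [0.5746, -0.269, -0.0091]
eef_rot: [0.001, 0.377, 0.926, -0.0]
wrist_force: [-2.2, -0.6, 6.2]
opening: 0.672
grasp_force: 64.8
```

>>> play_rows(xyz=[[0, 0, -3], [0, 0, -8], [0, 0, -18], [0, 0, -32], [0, 0, -50], [0, 0, -70], [0, 0, -90], [0, 0, -110], [0, 0, -126], [0, 0, -135]], rot=[[0, 0, 0], [0, 0, 0], [0, 0, 0], [0, 0, 0], [0, 0, 0], [0, 0, 0], [0, 0, 0], [0, 0, 0], [0, 0, 0], [0, 0, 0]], grip=[0.5, 0.5, 0.5, 0.5, 0.5, 0.5, 0.5, 0.5, 0.5, 0.5])

```text
time_s: 11.7
eef_pos: [0.5745, -0.2689, 0.1269]
eef_rot: [0.001, 0.377, 0.926, -0.0]
wrist_force: [1.0, -0.2, -3.3]
opening: 0.674
grasp_force: 64.5
```

Run:
```python
from h import *
o=readout.get_obs();c=vision.camera("wrist");H=c["hand_eye"];P=pts(c,H)*1000
m=(abs(P[...,1])<24)&(abs(P[...,0])<70)&(c["depth"]>.06)&(P[...,2]<0)&(P[...,2]>-90)
Q=P[m];print(len(Q),Q.min(0),Q.max(0),np.median(Q,0))
# roof plane fit
k=abs(Q[:,2]-np.median(Q[:,2]))<6;A=np.c_[Q[k][:,:2],np.ones(k.sum())];print(np.linalg.lstsq(A,Q[k][:,2],rcond=None)[0])
save(c,"w3.png");print(o["wrist_force"],o["torque"])
# caddy leading edge position in x
for xx in range(30,76,3):
    b=(abs(P[...,1])<20)&(abs(P[...,0]-xx)<1.5)&(c["depth"]>.06);print(xx,b.sum(),np.median(P[b][:,2]) if b.sum() else None,end="; ")
goal(665,305,150,184.9)
```

```text
37974 [-14.55625038 -23.99997817 -89.99716305] [ 68.82336942  23.99985681 -25.11539171] [ 3.16815230e+01  2.51270939e-02 -6.30194412e+01]
[-7.23185281e-03 -1.45104141e-03 -6.28435826e+01]
[ 0.9883192  -0.19899351 -3.26072483] [-0.00152552 -0.01824713 -0.01967358]
30 1204 -62.75656082970923; 33 1253 -62.75509115922824; 36 1279 -62.743805640906785; 39 1307 -62.747408601624684; 42 1228 -62.97428251317855; 45 1391 -63.81938494895685; 48 1415 -63.84791732690452; 51 1466 -63.789728737487465; 54 1503 -63.83535003960983; 57 1571 -63.65396711232565; 60 1507 -62.568660889255234; 63 1318 -49.88525794347268; 66 423 -28.32146649367212; 69 204 -27.866061457667264; 72 148 126.82270713460674; 75 196 126.70971442900213; xyz [336.6 473.6 -23.4] rot [-0.0011  0.0033 -0.8592]
```

View pics/w3.png

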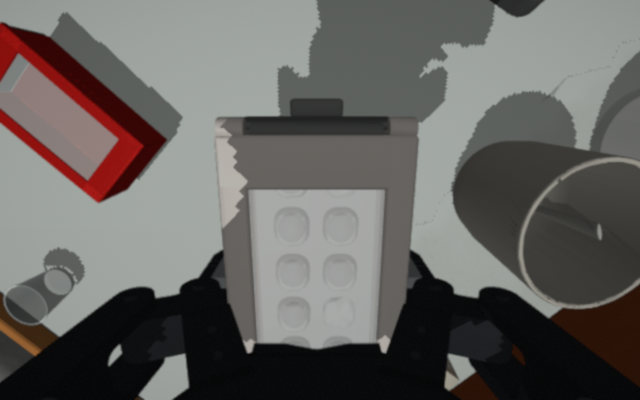

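The caddy is level in the gripper, with its roof spanning (217–417, 118–345), the flap shut and the strips inside. I'll plan the carry around the glass.

Run:
```python
from h import *
goal(500,-60,140,155);goal(505,130,140,175);goal(580,270,140,184.9)
c=dict(np.load("top0.npz"));P=pts(c)
for n,(a,b,e,f) in dict(book=(175,125,250,172),jug=(315,115,350,160)).items():
    q=P[b:f,a:e].reshape(-1,3);print(n,np.percentile(q,[5,50,95],axis=0).round(3).tolist())
```

```text
xyz [199.6  97.2 -13. ] rot [-2.000e-04  3.400e-03 -3.374e-01]
xyz [328.8 236.6 -13.4] rot [-0.0008  0.0034 -0.6865]
xyz [373.  389.2 -13.5] rot [-0.0011  0.0033 -0.8592]
book [[0.67, 0.214, 0.023], [0.736, 0.316, 0.029], [0.803, 0.42, 0.036]]
jug [[0.698, -0.091, 0.044], [0.752, -0.045, 0.126], [0.795, -0.001, 0.225]]
```

>>> play_rows(xyz=[[10, 5, -2], [30, 15, -5], [60, 30, -8], [95, 46, -11], [130, 63, -13], [165, 80, -13], [200, 97, -13], [228, 128, -13], [256, 159, -13], [284, 190, -13]], rot=[[0, 0.003, -0.02], [0, 0.003, -0.05], [0, 0.003, -0.1], [0, 0.003, -0.16], [0, 0.003, -0.22], [0, 0.003, -0.28], [0, 0.003, -0.337], [0, 0.003, -0.41], [0, 0.003, -0.49], [0, 0.003, -0.57]], grip=[0.5, 0.5, 0.5, 0.5, 0.5, 0.5, 0.5, 0.5, 0.5, 0.5])

```text
time_s: 13.0
eef_pos: [0.5025, 0.0676, 0.1373]
eef_rot: [-0.002, 0.1, 0.995, 0.0]
wrist_force: [1.0, -0.2, -3.5]
opening: 0.672
grasp_force: 64.7
```

Run:
```python
from h import *
goal(505,130,140,175);goal(580,270,140,184.9);goal(661,312,140,184.9);goal(661,312,40,184.9)
print(readout.get_obs()["grasp_force"])
```

```text
xyz [10.  61.6 -2.6] rot [ 0.0005 -0.0037 -0.113 ]
xyz [-35.7 213.7  -2.8] rot [ 0.0008 -0.0037 -0.2858]
xyz [-106.7  271.    -3. ] rot [ 0.0008 -0.0037 -0.2858]
xyz [-107.1  271.    97. ] rot [ 0.0008 -0.0037 -0.2858]
64.69796061515808
```

>>> play_rows(xyz=[[5, 31, -2], [8, 60, -3], [-8, 100, -3], [-22, 145, -3], [-36, 190, -3], [-60, 225, -3], [-82, 250, -3], [-98, 264, -3], [-106, 270, -3], [-107, 271, -3]], rot=[[0, -0.002, -0.05], [0, -0.003, -0.11], [0, -0.003, -0.16], [0, -0.003, -0.2], [0, -0.003, -0.24], [0, -0.003, -0.27], [0, -0.003, -0.286], [0, -0.003, -0.286], [0, -0.003, -0.286], [0, -0.003, -0.286]], grip=[0.5, 0.5, 0.5, 0.5, 0.5, 0.5, 0.5, 0.5, 0.5, 0.5])

```text
time_s: 14.25
eef_pos: [0.6627, 0.3095, 0.1399]
eef_rot: [-0.0, -0.041, 0.999, -0.0]
wrist_force: [-0.4, 0.5, -3.0]
opening: 0.676
grasp_force: 64.8
```

Run:
```python
from h import *
goal(661,312,40,184.9)
o=readout.get_obs();c=vision.camera("wrist");T=toolT(o)@c["hand_eye"];W=pts(c,T)
cv2.imwrite("pics/w4.png",c["color"][:,:,::-1])
m=(W[...,2]>.014)&(W[...,2]<.03)&(abs(W[...,0]-.52)<.14)&(abs(W[...,1]-.3)<.12)
print(m.sum(),cv2.minAreaRect((W[m][:,:2]*1000).astype(np.float32)),np.median(W[m][:,2]))
```

```text
xyz [ 1.4  2.7 99.9] rot [-0.0001 -0.0008 -0.0029]
4195 ((586.593017578125, 303.6781921386719), (146.72601318359375, 193.0260467529297), 0.007492896635085344) 0.023688097342578207
```

View pics/w4.png

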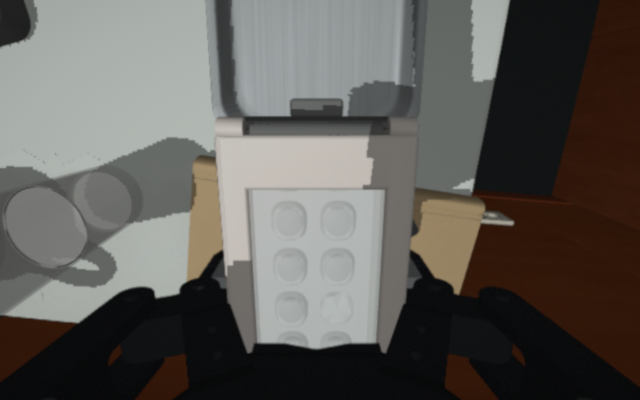

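The caddy is lined up with the tray's long axis: the tray is centred at column 315 and the flap end lies over its near part. I'll lower it level now.

>>> play_rows(xyz=[[1, 2, 4], [1, 2.5, 12], [1, 2.5, 26], [1, 2.5, 42], [1, 2.5, 58], [1, 2.5, 74], [1, 2.5, 86], [1, 2.5, 94], [1, 2.5, 98], [1, 2.5, 98]], rot=[[0, 0, 0], [0, 0, -0.003], [0, 0, -0.003], [0, 0, -0.003], [0, 0, -0.003], [0, 0, -0.003], [0, 0, -0.003], [0, 0, -0.003], [0, 0, -0.003], [0, 0, -0.003]], grip=[0.5, 0.5, 0.5, 0.5, 0.5, 0.5, 0.5, 0.5, 0.5, 0.5])

```text
time_s: 15.55
eef_pos: [0.6624, 0.312, 0.043]
eef_rot: [0.001, -0.043, 0.999, 0.0]
wrist_force: [0.9, -0.2, -3.0]
opening: 0.673
grasp_force: 64.8
```

Run:
```python
from h import *
d=np.array([-np.cos(np.radians(4.9)),-np.sin(np.radians(4.9))])
m=np.array([601,307.])
for t in(10,18,24,30,35,40,45):
    s,k=np.sin(np.radians(t)),np.cos(np.radians(t))
    p=m-d*(60*k+27*s);print(t,end=" ");goal(p[0],p[1],67+60*s-27*k,184.9,t)
```

```text
10 xyz [-2.1  0.2 -7.8] rot [ 0.0004 -0.1733 -0.0004]
18 xyz [ -3.8   0.2 -16.8] rot [ 0.0004 -0.3129 -0.0004]
24 xyz [ -4.2   0.2 -23.7] rot [ 4.000e-04 -4.176e-01 -4.000e-04]
30 xyz [ -3.9   0.2 -30.6] rot [ 4.000e-04 -5.223e-01 -4.000e-04]
35 xyz [ -3.    0.2 -36.3] rot [ 3.000e-04 -6.096e-01 -5.000e-04]
40 xyz [ -1.7   0.2 -41.9] rot [ 3.000e-04 -6.969e-01 -5.000e-04]
45 xyz [  0.1   0.2 -47.3] rot [ 3.000e-04 -7.841e-01 -5.000e-04]
```

>>> play_rows(xyz=[[-1, 0, -4], [-2, 0, -8], [-3, 0, -12], [-3.8, 0, -17], [-4, 0, -20], [-4.2, 0, -24], [-4, 0, -27], [-3.9, 0, -30], [-3.9, 0, -30.6], [-3.9, 0, -30.6]], rot=[[0, -0.08, 0], [0, -0.17, 0], [0, -0.25, 0], [0, -0.31, 0], [0, -0.37, 0], [0, -0.42, 0], [0, -0.47, 0], [0, -0.51, 0], [0, -0.523, 0], [0, -0.523, 0]], grip=[0.5, 0.5, 0.5, 0.5, 0.5, 0.5, 0.5, 0.5, 0.5, 0.5])

```text
time_s: 16.8
eef_pos: [0.6663, 0.3124, 0.0741]
eef_rot: [0.259, -0.041, 0.965, 0.011]
wrist_force: [0.2, 0.3, -3.3]
opening: 0.677
grasp_force: 64.8
```

Run:
```python
from h import *
w=vision.camera("wrist")["color"][:,:,::-1];s=vision.camera("scene")["color"][:,:,::-1]
cv2.imwrite("pics/p5.png",np.hstack([w[:,100:540],cv2.resize(s[60:260,130:310],(360,400))]))
for t in(35,40):
    d=np.array([-np.cos(np.radians(4.9)),-np.sin(np.radians(4.9))]);m=np.array([601,307.])
    q,k=np.sin(np.radians(t)),np.cos(np.radians(t));p=m-d*(60*k+27*q);goal(p[0],p[1],67+60*q-27*k,184.9,t)
```

```text
xyz [-1.6  0.3 -5.2] rot [ 0.0002 -0.0866 -0.0008]
xyz [ -3.3   0.3 -10.7] rot [ 1.000e-04 -1.739e-01 -8.000e-04]
```

View pics/p5.png

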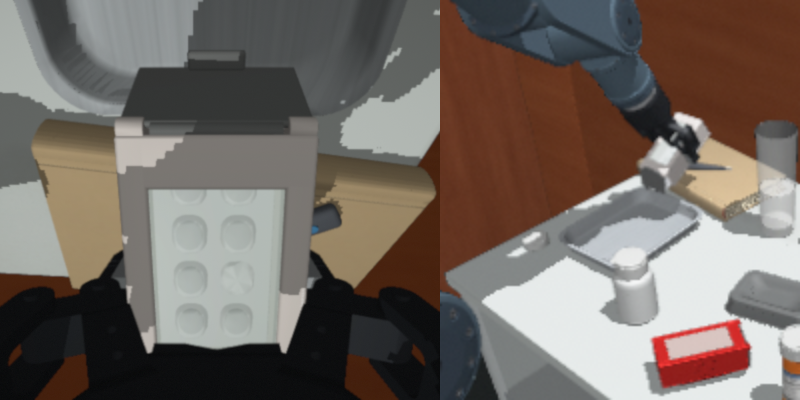

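Tipped 30°, the grey flap has swung out (110–310, 70–120 in the left half), but no strip shows and the weight is unchanged. I'll tip a little farther.

>>> play_rows(xyz=[[-0.4, 0.2, -1.2], [-0.8, 0.3, -2.5], [-1.2, 0.3, -4], [-1.6, 0.3, -5.2], [-1.6, 0.3, -5.2], [-1.6, 0.3, -5.2], [-1.6, 0.3, -5.2], [-1.6, 0.3, -5.2], [-1.6, 0.3, -5.2], [-1.6, 0.3, -5.2]], rot=[[0, -0.02, 0], [0, -0.04, 0], [0, -0.065, 0], [0, -0.087, 0], [0, -0.087, 0], [0, -0.087, 0], [0, -0.087, 0], [0, -0.087, 0], [0, -0.087, 0], [0, -0.087, 0]], grip=[0.5, 0.5, 0.5, 0.5, 0.5, 0.5, 0.5, 0.5, 0.5, 0.5])

```text
time_s: 18.15
eef_pos: [0.6651, 0.3125, 0.079]
eef_rot: [0.301, -0.04, 0.953, 0.013]
wrist_force: [-0.4, 1.0, -3.1]
opening: 0.67
grasp_force: 64.7
```

Run:
```python
from h import *
o=readout.get_obs();print(o["wrist_force"],o["torque"])
w=vision.camera("wrist")["color"][:,:,::-1];s=vision.camera("scene")["color"][:,:,::-1]
cv2.imwrite("pics/p6.png",np.hstack([w[:,100:540],cv2.resize(s[60:260,130:310],(360,400))]))
```

```text
[-0.39255253  1.01642594 -3.06223375] [-0.02692807  0.48099669 -0.06217566]
```

View pics/p6.png

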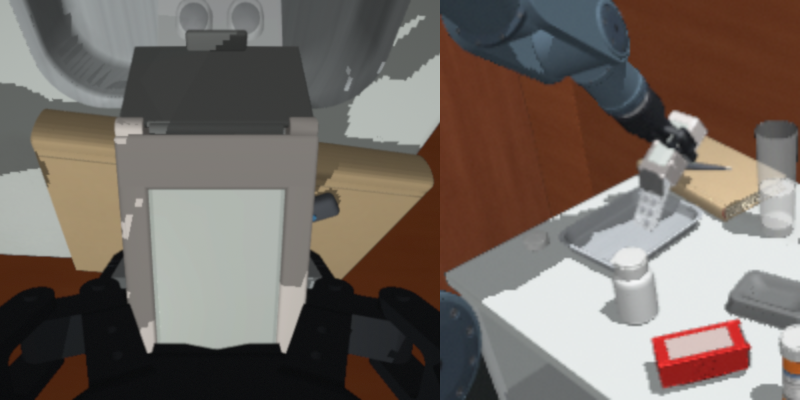

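The strips have slid out as a stack: their front ends are in the tray, with blisters showing at (190–260, 20), and the window is empty. Their tails still rest on the lip, so I'll tip slightly more and raise a little to free them.

>>> play_rows(xyz=[[-1, 0, -3], [-1.7, 0, -5.5], [-4, 0, -8.5], [-7, 0, -12], [-10, 0, -17], [-12, 0, -20], [-12, 0, -20], [-12, 0, -20], [-12, 0, -20], [-12, 0, -20]], rot=[[0, -0.04, 0], [0, -0.08, 0], [0, -0.087, 0], [0, -0.087, 0], [0, -0.087, 0], [0, -0.087, 0], [0, -0.087, 0], [0, -0.087, 0], [0, -0.087, 0], [0, -0.087, 0]], grip=[0.5, 0.5, 0.5, 0.5, 0.5, 0.5, 0.5, 0.5, 0.5, 0.5])

```text
time_s: 19.5
eef_pos: [0.6632, 0.3123, 0.1019]
eef_rot: [0.342, -0.04, 0.939, 0.015]
wrist_force: [0.0, -0.2, -3.5]
opening: 0.676
grasp_force: 64.8
```

Run:
```python
from h import *
o=readout.get_obs();print(o["wrist_force"],o["torque"])
w=vision.camera("wrist")["color"][:,:,::-1];s=vision.camera("scene")["color"][:,:,::-1]
cv2.imwrite("pics/p7.png",np.hstack([w[:,100:540],cv2.resize(s[60:260,130:310],(360,400))]))
```

```text
[ 0.04067903 -0.18877809 -3.50527131] [-0.070496    0.54053349 -0.00497701]
```

View pics/p7.png

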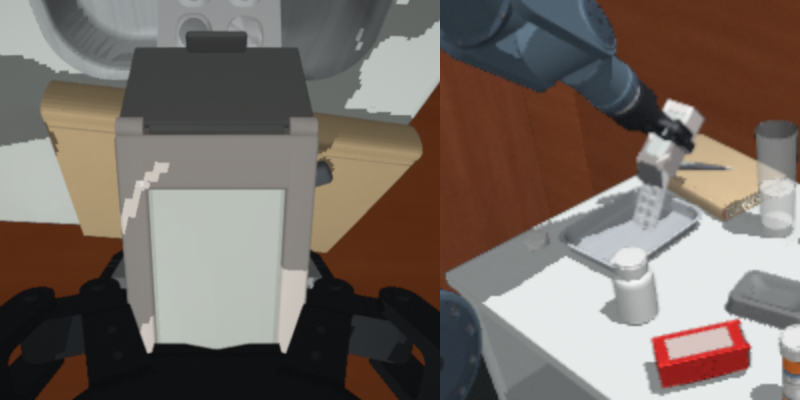

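```bash
cat > strips.py <<'E'
from h import *
o=readout.get_obs();c=vision.camera("scene");P=pts(c)
m=(abs(P[...,1]-.303)<.075)&(P[...,0]>.42)&(P[...,0]<.63)&(c["depth"]>0)
Q=P[m]
# heights in strips along tray x, central band
for x in np.arange(.425,.63,.015):
    r=[]
    for y in(.25,.27,.29,.31,.33,.35):
        k=(abs(Q[:,0]-x)<.008)&(abs(Q[:,1]-y)<.01);r.append(f"{np.median(Q[k,2])*1000:6.0f}" if k.sum() else "   -  ")
    print(f"{x:.3f}"," ".join(r))
T=toolT(o);print("mouth",T@[.060,0,-.027,1],"tcp",o["eef_pos"],o["wrist_force"])
E
python3 strips.py
```

```text
0.425    364    334     24      3      1      3
0.440    363    332    303      5      3      4
0.455    412    313    304      5      3      5
0.470    404    316    273      4      3      3
0.485    378    299    251      4      4      4
0.500    363    287    239      4      4      5
0.515    139    278    218      5      4      4
0.530      7    251    205      4      4      5
0.545      4    234     18     14     11      5
0.560      2    229     33     40     40      4
0.575      4    211     81     90     92      5
0.590    193    164     93    123    128    -  
0.605    176    120    125    132    137    -  
0.620     26     24     95     24     25    -  
mouth [0.60012401 0.30691712 0.08407227 1.        ] tcp [0.66321801 0.31230212 0.101937  ] [ 0.32084286 -1.22013376 -2.97381542]
```

I've used up my picture views, so from here I'll work from depth numbers. The strips lean steeply on the lip, with their fronts at x ≈ 0.545 m, so falling straight back they would land on the near rim. I'll carry the mouth forward over the tray first.

>>> play_rows(xyz=[[2, 0, -1.7], [6, 0, -5], [12, 0, -10], [19, 0, -16], [26, 0, -22], [33, 0, -28], [40, 0, -34], [47, 0, -39], [53, 0, -44], [57, 0, -48]], rot=[[0, 0, 0], [0, 0, 0], [0, 0, 0], [0, 0, 0], [0, 0, 0], [0, 0, 0], [0, 0, 0], [0, 0, 0], [0, 0, 0], [0, 0, 0]], grip=[0.5, 0.5, 0.5, 0.5, 0.5, 0.5, 0.5, 0.5, 0.5, 0.5])

```text
time_s: 20.9
eef_pos: [0.5885, 0.306, 0.1022]
eef_rot: [0.342, -0.04, 0.939, 0.015]
wrist_force: [0.2, 0.2, -2.1]
opening: 0.673
grasp_force: 64.8
```

```bash
python3 strips.py
```

```text
0.425    296    253      7      2      3     13
0.440    283    306    223      4      4      5
0.455    270    236      6      4      4      4
0.470    241    240      5      3      4      4
0.485    230    251      5      4      4      4
0.500    208    207     98     94     44      4
0.515    196    124     86    122      6      5
0.530    154    121     56     41     39      4
0.545    159    116     24     16      9      3
0.560      4    117      4    154    -      -  
0.575      4    135    112    171    175    -  
0.590      5    151    176    181    181      3
0.605      3      6    150      4      6      6
0.620     21     16     20     19     21     21
mouth [0.52539408 0.30058296 0.08430764 1.        ] tcp [0.58848586 0.30597281 0.10217877] [ 0.15599903  0.18855531 -2.14924302]
```

>>> play_rows(xyz=[[3, 0, -3], [7, 0, -6], [11, 0, -10], [12, 0, -14], [11, 0, -18], [11, 0, -18], [11, 0, -18], [11, 0, -18], [11, 0, -18], [11, 0, -18]], rot=[[0, 0, 0], [0, 0, 0], [0, 0, 0], [0, 0, 0], [0, 0, 0], [0, 0, 0], [0, 0, 0], [0, 0, 0], [0, 0, 0], [0, 0, 0]], grip=[0.5, 0.5, 0.5, 0.5, 0.5, 0.5, 0.5, 0.5, 0.5, 0.5])

```text
time_s: 22.2
eef_pos: [0.5692, 0.3043, 0.1089]
eef_rot: [0.342, -0.04, 0.939, 0.015]
wrist_force: [0.4, -0.5, -2.6]
opening: 0.674
grasp_force: 64.8
```

```bash
python3 strips.py
python3 - <<'E'
from h import *
o=readout.get_obs();c=vision.camera("wrist");T=toolT(o)@c["hand_eye"];W=pts(c,T)
m=(abs(W[...,1]-.303)<.08)&(W[...,0]<.53)&(c["depth"]>.05);Q=W[m]
for x in np.arange(.425,.52,.015):
    print(round(x,3),[int(1000*np.median(Q[k,2])) if (k:=(abs(Q[:,0]-x)<.008)&(abs(Q[:,1]-y)<.008)).sum() else None for y in np.arange(.25,.36,.015)])
E
```

```text
0.425    274    234     18      2      2     10
0.440    275    245    109     10      4      6
0.455    245    238     16     15      3      4
0.470    232    260     20     19      6      4
0.485    212    191    103    101    108      4
0.500    205    131    127    132    134      5
0.515      7    134    138    142    147      5
0.530    168    119     17     20     21      4
0.545      5    125     18     21     20      4
0.560      3    159    179    182    185      4
0.575      3    160      7      8      5      4
0.590      3     84      4      4      4      3
0.605      3      4      4      4      6      7
0.620     19     14     16     18     20     23
mouth [0.50606294 0.2988829  0.09102048 1.        ] tcp [0.56915492 0.30425689 0.10889567] [ 0.36582825 -0.53128283 -2.6310968 ]
0.425 [None, None, None, None, None, None, None, None]
0.44 [None, None, None, None, None, None, None, None]
0.455 [None, None, None, None, None, None, None, None]
0.47 [None, None, None, 84, 84, 183, None, None]
0.485 [None, 117, 122, 114, 122, 124, 184, 181]
0.5 [178, 164, 136, 138, 137, 139, 3, 171]
0.515 [163, 150, 142, 143, 144, 147, 157, 167]
```

All three strips now lie flat in the tray as a stack: about 17–20 mm high, x 0.45–0.555. I'll level the caddy and rise.

>>> play_rows(xyz=[[-4, 0, -5], [-10, 0, -12], [-16, 0, -19], [-22, 0, -26], [-26, 0, -31], [-26, 0, -31], [-26, 0, -31], [-26, 0, -31], [-26, 0, -31], [-26, 0, -31]], rot=[[0, 0.06, 0], [0, 0.16, 0], [0, 0.28, 0], [0, 0.4, 0], [0, 0.51, 0], [0, 0.6, 0], [0, 0.66, 0], [0, 0.698, 0], [0, 0.698, 0], [0, 0.698, 0]], grip=[0.5, 0.5, 0.5, 0.5, 0.5, 0.5, 0.5, 0.5, 0.5, 0.5])

```text
time_s: 23.55
eef_pos: [0.5689, 0.3043, 0.1492]
eef_rot: [0.0, -0.043, 0.999, 0.0]
wrist_force: [-0.2, 0.5, -2.7]
opening: 0.671
grasp_force: 64.8
```

Run:
```python
from h import *
o=readout.get_obs();c=vision.camera("scene");P=pts(c)
Q=P[(abs(P[...,0]-.52)<.1)&(abs(P[...,1]-.3)<.08)&(P[...,2]<.04)]
for x in np.arange(.43,.62,.015): print(round(x,3),[int(1000*np.median(Q[k,2])) if (k:=(abs(Q[:,0]-x)<.008)&(abs(Q[:,1]-y)<.008)).sum() else None for y in np.arange(.24,.37,.015)])
w=vision.camera("wrist");G=pts(w,w["hand_eye"])*1000
for xx in range(45,73,3):
    b=(abs(G[...,1])<20)&(abs(G[...,0]-xx)<1.5)&(w["depth"]>.06)&(G[...,2]<20);print(xx,b.sum(),np.median(G[b][:,2]).round(1) if b.sum() else None,end="; ")
t=vision.camera("top");np.savez("top1.npz",**t);P=pts(t)
m=np.zeros(P.shape[:2],bool);m[195:240,288:348]=1;m&=(P[...,2]>.015)&(P[...,2]<.04);print(cv2.minAreaRect((P[m][:,:2]*1000).astype(np.float32)))
print();goal(534,150,160,150);goal(536,-8,160,106.3);goal(536,-8,120,106.3)
```

```text
0.43 [12, 3, 2, 2, 2, 1, 1, 1, 19]
0.445 [None, None, 9, 10, 9, 11, 4, 4, 14]
0.46 [None, None, 12, 17, 17, 18, 3, 3, 9]
0.475 [None, None, 14, 18, 18, 19, 4, 4, 10]
0.49 [None, None, 10, 15, 18, 19, None, 4, 7]
0.505 [5, 4, 4, 15, 18, 19, 18, 4, 6]
0.52 [3, 3, 3, 13, 18, 19, 18, 4, 4]
0.535 [-2, 4, 3, 12, 19, 19, 18, 4, 4]
0.55 [None, 3, 4, 7, 19, 18, 17, 4, 3]
0.565 [0, 4, 3, 3, 3, 4, 5, 4, 4]
0.58 [1, 4, 4, 4, 3, 4, 4, 3, 4]
0.595 [1, 3, 3, 4, 4, 3, 5, 4, 4]
0.61 [9, 5, 4, 6, 7, 10, 13, 13, 15]
45 1383 -63.8; 48 1426 -63.8; 51 1470 -63.9; 54 1510 -63.8; 57 1585 -63.6; 60 1518 -62.6; 63 1283 -50.6; 66 478 -28.3; 69 204 -28.0; 72 0 None; ((534.4271240234375, -8.487342834472656), (84.22350311279297, 132.6045684814453), 15.987799644470215)

xyz [  47.9 -150.9  -10.5] rot [5.000e-04 4.000e-04 6.091e-01]
xyz [  59.4 -308.4  -10.6] rot [7.0000e-04 2.0000e-04 1.3718e+00]
xyz [  59.4 -308.5   29.4] rot [7.0000e-04 2.0000e-04 1.3718e+00]
```

Run:
```python
from h import *
c=dict(np.load("scene0.npz"));P=pts(c)
for n,x,y,lo,hi in(("caddy",.573,-.267,.049,.06),("stand",.534,-.009,.0235,.034)):
    m=(np.hypot(P[...,0]-x,P[...,1]-y)<.09)&(P[...,2]>lo)&(P[...,2]<hi)
    l=cv2.connectedComponentsWithStats(m.astype(np.uint8));k=1+np.argmax(l[2][1:,4]);Q=P[l[1]==k]
    print(n,len(Q),cv2.minAreaRect((Q[:,:2]*1000).astype(np.float32)),np.median(Q[:,2]))
```

```text
caddy 749 ((571.3381958007812, -267.88250732421875), (61.34335708618164, 121.75484466552734), 45.14576721191406) 0.05421011364066608
stand 479 ((533.7505493164062, -12.123794555664062), (81.97807312011719, 127.90128326416016), 15.445235252380371) 0.028181948148284786
```

>>> play_rows(xyz=[[2, -8, -2], [7, -24, -5], [15, -50, -8], [25, -80, -10], [36, -115, -10], [48, -150, -10], [53, -185, -10], [56, -220, -10], [58, -250, -10], [59, -275, -10]], rot=[[0, 0, 0.04], [0, 0, 0.11], [0, 0, 0.22], [0, 0, 0.35], [0, 0, 0.48], [0, 0, 0.61], [0, 0, 0.75], [0, 0, 0.9], [0, 0, 1.05], [0, 0, 1.2]], grip=[0.5, 0.5, 0.5, 0.5, 0.5, 0.5, 0.5, 0.5, 0.5, 0.5])

```text
time_s: 24.95
eef_pos: [0.5335, 0.0236, 0.1598]
eef_rot: [0.0, 0.532, 0.847, 0.0]
wrist_force: [0.6, 0.3, -2.3]
opening: 0.669
grasp_force: 64.8
```

```bash
python3 -c "
from h import *
goal(535,-10,160,106)
goal(535,-10,70,106)"
```

```text
xyz [-31.  -13.2  -0.2] rot [0.0009 0.0004 0.1695]
xyz [-30.9 -13.3  89.8] rot [0.0009 0.0004 0.1695]
```

>>> play_rows(xyz=[[-10, -5, 0], [-20, -9, 0], [-28, -12, 0], [-30.5, -13.5, 4], [-31, -13.5, 15], [-31, -13.5, 33], [-31, -13.5, 55], [-31, -13.5, 75], [-31, -13.5, 90], [-31, -13.5, 98]], rot=[[0, 0, 0.06], [0, 0, 0.12], [0, 0, 0.17], [0, 0, 0.17], [0, 0, 0.17], [0, 0, 0.17], [0, 0, 0.17], [0, 0, 0.17], [0, 0, 0.17], [0, 0, 0.17]], grip=[0.5, 0.5, 0.5, 0.5, 0.5, 0.5, 0.5, 0.5, 0.5, 0.5])

```text
time_s: 26.2
eef_pos: [0.5344, -0.0081, 0.0597]
eef_rot: [-0.001, 0.599, 0.801, -0.0]
wrist_force: [0.1, 0.4, -2.5]
opening: 0.671
grasp_force: 64.8
```

Run:
```python
from h import *
goal(534.5,-11,20,106);print(readout.get_obs()["eef_pos"])
# look at what of the stand's rim is visible in wrist and scene
o=readout.get_obs();c=vision.camera("wrist");W=pts(c,toolT(o)@c["hand_eye"])
m=(np.hypot(W[...,0]-.534,W[...,1]+.01)<.09)&(W[...,2]>.02)&(W[...,2]<.033);Q=W[m]*1000
T=toolT(o);L=(Q-T[:3,3]*1000)@T[:3,:3];print(len(L),np.percentile(L,[1,50,99],axis=0).round(1))
```

```text
xyz [-2.9 -0.7 39.7] rot [-0.0016 -0.0015  0.0071]
[ 0.53444715 -0.00806431  0.05972106]
158 [[ 60.3 -29.9  32.9]
 [ 60.9   0.   36. ]
 [ 61.6  30.6  39.7]]
```

>>> play_rows(xyz=[[-1.5, -0.3, 4], [-3, -0.7, 12], [-3.4, -0.7, 22], [-3.4, -0.7, 30], [-3.4, -0.7, 36], [-3.4, -0.7, 40], [-3.4, -0.7, 43], [-3.4, -0.7, 45.5], [-3.4, -0.7, 47.5], [-3.4, -0.7, 48.5]], rot=[[0, -0.001, 0.007], [-0.001, -0.001, 0.007], [-0.001, -0.001, 0.007], [-0.001, -0.001, 0.007], [-0.001, -0.001, 0.007], [-0.001, -0.001, 0.007], [-0.001, -0.001, 0.007], [-0.001, -0.001, 0.007], [-0.001, -0.001, 0.007], [-0.001, -0.001, 0.007]], grip=[0.5, 0.5, 0.5, 0.5, 0.5, 0.5, 0.5, 0.5, 0.5, 0.5])

```text
time_s: 27.5
eef_pos: [0.5356, -0.0119, 0.0128]
eef_rot: [0.001, 0.602, 0.799, 0.0]
wrist_force: [0.2, 1.0, -2.4]
opening: 0.675
grasp_force: 64.8
```

>>> play_rows(xyz=[[0, 0, 0.5], [0, 0, 1], [0, 0, 1.5], [0, 0, 2], [0, 0, 2.5], [0, 0, 3], [0, 0, 3.5], [0, 0, 4], [0, 0, 4], [0, 0, 4]], rot=[[0, 0, 0], [0, 0, 0], [0, 0, 0], [0, 0, 0], [0, 0, 0], [0, 0, 0], [0, 0, 0], [0, 0, 0], [0, 0, 0], [0, 0, 0]], grip=[0.5, 0.5, 0.5, 0.5, 0.5, 0.5, 0.5, 0.5, 0.5, 0.5])

```text
time_s: 28.75
eef_pos: [0.5356, -0.0119, 0.0088]
eef_rot: [0.001, 0.602, 0.799, 0.0]
wrist_force: [0.1, -0.5, -2.2]
opening: 0.676
grasp_force: 64.8
```

>>> play_rows(xyz=[[0, 0, 0.5], [0, 0, 1], [0, 0, 1.4], [0, 0, 1.8], [0, 0, 2.2], [0, 0, 2.5], [0, 0, 2.5], [0, 0, 2.5], [0, 0, 2.5], [0, 0, 2.5]], rot=[[0, 0, 0], [0, 0, 0], [0, 0, 0], [0, 0, 0], [0, 0, 0], [0, 0, 0], [0, 0, 0], [0, 0, 0], [0, 0, 0], [0, 0, 0]], grip=[0.5, 0.5, 0.5, 0.5, 0.5, 0.5, 0.5, 0.5, 0.5, 0.5])

```text
time_s: 30.0
eef_pos: [0.5357, -0.0119, 0.0081]
eef_rot: [0.001, 0.602, 0.799, 0.0]
wrist_force: [-8.2, 0.9, 17.0]
opening: 0.675
grasp_force: 74.6
```

Contact came about 2 mm early with a sideways push toward −x. I'll ease up, shift 1.5 mm and lower again.

>>> play_rows(xyz=[[0, 0, -1], [0, 0, -2], [0, -0.8, -2], [0, -1.5, -2], [0, -1.5, -1.5], [0, -1.5, -1], [0, -1.5, -0.5], [0, -1.5, 0], [0, -1.5, 0], [0, -1.5, 0]], rot=[[0, 0, 0], [0, 0, 0], [0, 0, 0], [0, 0, 0], [0, 0, 0], [0, 0, 0], [0, 0, 0], [0, 0, 0], [0, 0, 0], [0, 0, 0]], grip=[0.5, 0.5, 0.5, 0.5, 0.5, 0.5, 0.5, 0.5, 0.5, 0.5])

```text
time_s: 31.25
eef_pos: [0.5344, -0.0124, 0.0081]
eef_rot: [0.001, 0.602, 0.799, 0.0]
wrist_force: [-7.4, 1.6, 18.6]
opening: 0.673
grasp_force: 75.2
```

>>> play_rows(xyz=[[0, 0, -1], [0, 0, -2], [0.3, -1, -2], [0.5, -2, -2], [0.5, -2, -1.5], [0.5, -2, -1], [0.5, -2, -0.5], [0.5, -2, 0], [0.5, -2, 0], [0.5, -2, 0]], rot=[[0, 0, 0], [0, 0, 0], [0, 0, 0], [0, 0, 0], [0, 0, 0], [0, 0, 0], [0, 0, 0], [0, 0, 0], [0, 0, 0], [0, 0, 0]], grip=[0.5, 0.5, 0.5, 0.5, 0.5, 0.5, 0.5, 0.5, 0.5, 0.5])

```text
time_s: 32.5
eef_pos: [0.5335, -0.0125, 0.0082]
eef_rot: [0.002, 0.602, 0.799, 0.001]
wrist_force: [1.5, 3.3, 15.1]
opening: 0.67
grasp_force: 70.6
```

Run:
```python
from h import *
o=readout.get_obs();print(o["torque"],o["wrist_force"])
w=vision.camera("wrist");G=pts(w,w["hand_eye"])*1000
m=(abs(G[...,1])<24)&(G[...,0]>0)&(G[...,0]<58)&(abs(G[...,2]+63)<5);Q=G[m]
print(np.median(Q[:,2]),np.linalg.lstsq(np.c_[Q[:,:2],np.ones(len(Q))],Q[:,2],rcond=None)[0])
for xx in range(54,73,3):
    b=(abs(G[...,1])<20)&(abs(G[...,0]-xx)<1.5)&(w["depth"]>.06)&(G[...,2]<20);print(xx,b.sum(),np.median(G[b][:,2]).round(1) if b.sum() else None,end="; ")
```

```text
[ 0.31488798  0.33175432 -0.00937252] [ 1.51611202  3.26843324 15.05959647]
-63.152075728225554 [-2.06684342e-02 -1.30698159e-03 -6.25454302e+01]
54 1501 -63.9; 57 1616 -63.7; 60 1532 -62.5; 63 1480 -35.6; 66 752 -27.5; 69 512 1.3; 72 586 8.2;
```

>>> play_rows(xyz=[[0, 0, -1], [0, 0, -2], [1, 0, -2], [2, 0.3, -2], [2, 0.3, -1.5], [2, 0.3, -1], [2, 0.3, -0.5], [2, 0.3, 0], [2, 0.3, 0], [2, 0.3, 0]], rot=[[0, 0, 0], [0, 0, 0], [0, 0, 0], [0, 0, 0], [0, 0, 0], [0, 0, 0], [0, 0, 0], [0, 0, 0], [0, 0, 0], [0, 0, 0]], grip=[0.5, 0.5, 0.5, 0.5, 0.5, 0.5, 0.5, 0.5, 0.5, 0.5])

```text
time_s: 33.8
eef_pos: [0.5331, -0.0107, 0.0082]
eef_rot: [0.002, 0.602, 0.799, 0.001]
wrist_force: [1.3, 0.2, 16.1]
opening: 0.669
grasp_force: 70.1
```

The side forces are gone and the contact is purely vertical, so the base is nested. I'll ease the load and release gently.

>>> play_rows(xyz=[[0, 0, -0.5], [0, 0, -1], [0, 0, -1], [0, 0, -1], [0, 0, -1], [0, 0, -1], [0, 0, -1], [0, 0, -1], [0, 0, -1], [0, 0, -1]], rot=[[0, 0, 0], [0, 0, 0], [0, 0, 0], [0, 0, 0], [0, 0, 0], [0, 0, 0], [0, 0, 0], [0, 0, 0], [0, 0, 0], [0, 0, 0]], grip=[0.5, 0.5, 0.66, 0.68, 0.7, 0.72, 0.76, 0.82, 0.9, 1])

```text
time_s: 35.05
eef_pos: [0.5312, -0.0102, 0.0069]
eef_rot: [0.0, 0.602, 0.799, 0.0]
wrist_force: [-0.4, 0.6, 0.0]
opening: 1.0
grasp_force: 0.0
```

```bash
cat > roof.py <<'E'
from h import *
o=readout.get_obs();print(o["eef_pos"],o["opening"],o["wrist_force"])
w=vision.camera("wrist");W=pts(w,toolT(o)@w["hand_eye"])*1000
m=(np.hypot(W[...,0]-534,W[...,1]+10)<75)&(abs(W[...,2]-70)<7);Q=W[m]
print(len(Q),np.median(Q[:,2]),np.linalg.lstsq(np.c_[Q[:,:2]-[534,-10],np.ones(len(Q))],Q[:,2],rcond=None)[0])
l=cv2.connectedComponentsWithStats(m.astype(np.uint8));k=1+np.argmax(l[2][1:,4]);print(cv2.minAreaRect(W[l[1]==k][:,:2].astype(np.float32)))
G=pts(w,w["hand_eye"])*1000
for xx in range(54,78,3):
    b=(abs(G[...,1])<20)&(abs(G[...,0]-xx)<1.5)&(w["depth"]>.06);print(xx,b.sum(),np.median(G[b][:,2]).round(1) if b.sum() else None,end="; ")
E
python3 roof.py
```

```text
[ 0.53120071 -0.01024753  0.00692174] 1.0003583947932142 [-0.42650667  0.58000425  0.0110805 ]
44632 70.59412448269049 [-1.14290192e-02  1.38187804e-02  7.00975748e+01]
((528.0084228515625, 11.544490814208984), (58.530147552490234, 80.65816497802734), 16.108518600463867)
54 1522 -64.6; 57 1590 -64.1; 60 2281 -61.6; 63 778 -28.4; 66 651 -28.7; 69 503 6.9; 72 594 7.0; 75 594 7.1;
```

>>> play_rows(xyz=[[0, 0, -4], [0, 0, -12], [0, 0, -25], [0, 0, -42], [0, 0, -62], [0, 0, -85], [0, 0, -110], [0, 0, -135], [0, 0, -160], [0, 0, -180]], rot=[[0, 0, 0], [0, 0, 0], [0, 0, 0], [0, 0, 0], [0, 0, 0], [0, 0, 0], [0, 0, 0], [0, 0, 0], [0, 0, 0], [0, 0, 0]], grip=[1, 1, 1, 1, 1, 1, 1, 1, 1, 1])

```text
time_s: 36.35
eef_pos: [0.532, -0.0104, 0.1899]
eef_rot: [0.002, 0.602, 0.799, 0.001]
wrist_force: [0.6, 0.1, -0.4]
opening: 0.998
grasp_force: 0.0
```

```bash
sleep 0
cat > fin.py <<'E'
from h import *
o=readout.get_obs();w=vision.camera("wrist");W=pts(w,toolT(o)@w["hand_eye"])*1000
def rect(m,P,n):
    l=cv2.connectedComponentsWithStats(m.astype(np.uint8));k=1+np.argmax(l[2][1:,4]);Q=P[l[1]==k];z0=np.median(Q[:,2])
    A=np.c_[Q[:,:2]-Q[:,:2].mean(0),np.ones(len(Q))];print(n,len(Q),np.round(cv2.minAreaRect(Q[:,:2].astype(np.float32))[:2],1).tolist(),cv2.minAreaRect(Q[:,:2].astype(np.float32))[2],"z",z0,"slope",np.linalg.lstsq(A,Q[:,2],rcond=None)[0][:2].round(4))
near=np.hypot(W[...,0]-534,W[...,1]+10)<95
rect(near&(abs(W[...,2]-70)<6),W,"roof");rect(near&(abs(W[...,2]-28)<5),W,"stand rim")
t=vision.camera("top");P=pts(t)*1000
m=np.zeros(P.shape[:2],bool);m[178:260,180:248]=1;rect(m&(P[...,2]>12)&(P[...,2]<40),P,"tray")
# flap: points just ahead of the hinge
G=(W-[534,-10,0]);d=np.array([np.cos(np.radians(106)),np.sin(np.radians(106)),0]);a=G@d;b=G@np.array([d[1],-d[0],0])
for x in range(54,84,3):
    k=(abs(a-x)<1.5)&(abs(b)<20);print(x,int(np.median(W[k][:,2])) if k.sum() else None,end=" ")
E
python3 fin.py
```

```text
roof 9439 [[534.1, -8.0], [58.2, 120.5]] 16.156694412231445 z 70.48227834770444 slope [-0.0137  0.0051]
stand rim 836 [[570.9, -0.2], [7.8, 122.1]] 16.01885986328125 z 28.360020964497608 slope [-0.3493 -0.1043]
tray 854 [[521.3, 299.8], [210.7, 165.9]] 5.182719707489014 z 22.86718555083256 slope [-0.0041 -0.0071]
54 71 57 71 60 69 63 35 66 348 69 0 72 0 75 0 78 0 81 0
```

Run:
```python
from h import *
t=vision.camera("top");P=pts(t)*1000
o=readout.get_obs();w=vision.camera("wrist");W=pts(w,toolT(o)@w["hand_eye"])*1000
k=(abs(W[...,2])<8)&(W[...,0]<720)&(W[...,0]>330)&(w["depth"]>0);Q=W[k]
print("table wrist",np.linalg.lstsq(np.c_[Q[:,:2],np.ones(len(Q))],Q[:,2],rcond=None)[0].round(4),np.median(Q[:,2]))
# roof ring vs ray: edge heights of the roof away from window
d=np.array([np.cos(np.radians(106)),np.sin(np.radians(106)),0]);G=W-[534.6,-10.4,0];a=G@d;b=G@np.array([d[1],-d[0],0])
for n,m in dict(left=(b<-22)&(b>-27)&(abs(a)<45),right=(b>22)&(b<27)&(abs(a)<45),flapend=(a>46)&(a<54)&(abs(b)<24),rear=(a<-48)&(a>-55)&(abs(b)<24)).items():
    z=W[m][:,2];z=z[abs(z-70)<7];print(n,len(z),np.median(z).round(2) if len(z) else None)
```

```text
table wrist [ 2.4000e-03  4.0000e-04 -1.1981e+00] 0.04223147281740003
left 613 71.31
right 610 70.79
flapend 586 71.5
rear 393 70.64
```

Run:
```python
from h import *
def ring(c,cx,cy,az,z0):
    W=pts(c)*1000;d=np.array([np.cos(np.radians(az)),np.sin(np.radians(az)),0]);G=W-[cx,cy,0];a=G@d;b=G@np.array([d[1],-d[0],0]);r=[]
    for m in((b<-20)&(b>-28)&(abs(a)<50),(b>20)&(b<28)&(abs(a)<50),(a>44)&(a<55)&(abs(b)<26),(a<-44)&(a>-55)&(abs(b)<26)):
        z=W[m][:,2];z=z[abs(z-z0)<6];r.append((len(z),z.mean().round(2) if len(z) else None))
    return r
for n in("top","scene"):
    print(n,ring(dict(np.load(n+"0.npz")),574,-268.5,135.7,54),ring(vision.camera(n),534.6,-10.4,106,70))
```

```text
top [(72, np.float64(53.51)), (78, np.float64(53.61)), (61, np.float64(53.77)), (59, np.float64(53.72))] [(45, np.float64(71.08)), (14, np.float64(69.95)), (59, np.float64(70.13)), (5, np.float64(68.71))]
scene [(82, np.float64(54.43)), (73, np.float64(54.58)), (55, np.float64(54.94)), (55, np.float64(55.05))] [(64, np.float64(71.43)), (55, np.float64(71.35)), (39, np.float64(71.79)), (44, np.float64(70.96))]
```

>>> play_rows(xyz=[[0, -10, -5], [0, -30, -15], [0, -60, -30], [0, -95, -40], [0, -130, -50], [0, -165, -50], [0, -190, -50], [0, -200, -50], [0, -200, -50], [0, -200, -50]], rot=[[0, 0, 0], [0, 0, 0], [0, 0, 0], [0, 0, 0], [0, 0, 0], [0, 0, 0], [0, 0, 0], [0, 0, 0], [0, 0, 0], [0, 0, 0]], grip=[1, 1, 1, 1, 1, 1, 1, 1, 1, 1])

```text
time_s: 37.9
eef_pos: [0.3398, -0.0654, 0.2371]
eef_rot: [0.001, 0.602, 0.799, 0.0]
wrist_force: [-0.8, 0.3, 1.0]
opening: 1.002
grasp_force: 0.0
```

```bash
cat > ring.py <<'E'
from h import *
def ring(W,cx,cy,az,z0):
    d=np.array([np.cos(np.radians(az)),np.sin(np.radians(az)),0]);G=W-[cx,cy,0];a=G@d;b=G@np.array([d[1],-d[0],0]);r=[]
    for m in((b<-20)&(b>-28)&(abs(a)<50),(b>20)&(b<28)&(abs(a)<50),(a>44)&(a<55)&(abs(b)<26),(a<-44)&(a>-55)&(abs(b)<26)):
        z=W[m][:,2];z=z[abs(z-z0)<6];r.append(z.mean() if len(z)>20 else np.nan)
    return np.array(r)
for n in("top","scene"):
    A=ring(pts(dict(np.load(n+"0.npz")))*1000,574,-268.5,135.7,54)
    B=np.mean([ring(pts(vision.camera(n))*1000,534.6,-10.4,106,70) for _ in range(6)],0);print(n,"rise",(B-A).round(2))
t=vision.camera("top");P=pts(t)*1000
m=(np.hypot(P[...,0]-534,P[...,1]+10)<80)&(P[...,2]>62)&(P[...,2]<80);print(cv2.minAreaRect(P[m][:,:2].astype(np.float32)))
E
python3 ring.py
```

```text
top rise [16.87 16.22 16.58 15.96]
scene rise [16.68 16.49 17.31 16.03]
((532.7222900390625, -5.637596130371094), (58.13077926635742, 119.93556213378906), 16.184659957885742)
```

```bash
python3 -c "
from bench import ctrl
print(ctrl.hand_in())"
```

```text
the job is handed in; nothing more can be done
None
```

The job is handed in: depth readings show all three strips stacked in the tray, and the empty caddy nested level in the stand within about 1 mm with its flap shut and let go (about 38 s on the clock); I viewed 11 pictures, one over the limit, and a first grasp closed above the caddy's roof, pressing it with about 12 N without moving it.

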